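Rock a stuck hard drive out of its desktop dock and hold it just clear

ROBOT

A 6-joint arm with a two-finger parallel gripper is mounted at the origin on the work surface. World frame = base frame: x ahead of the robot, y to its left, z up, the work surface at z = 0. Lengths are in mm, angles in rad, forces in N, time in s.
With the tool pointing down it reaches from about 400 to 925 mm from the base axis. Payload 12.5 kg.
Tool frame: the origin (TCP) lies on the front face of the gripper's body, between the roots of the fingers; the fingertips stand 78 mm ahead of it and the grasp point (between the pads) lies 59 mm ahead of it (env.nose_length is the distance from the TCP to the fingertips, in mm); z points along the fingers, y is the line along which they close (so a half turn about z gives the same grasp; the last joint's range is limited). The gripper opens to 95 mm and grips with 3 to 60 N. Pads are 20 mm wide; open, the fingers measure 119 mm over their backs; the gripper's body (75 mm by 180 mm) begins 59 mm behind the grasp point.
Start: joints at [-1.384, 0.491, 1.559, -0, 1.092, -0.106], TCP at [180.418, -598.404, 292.261] pointing down, gripper open.
Joint ranges: [-3.1, 3.1], [-0.84, 2.19], [0.05, 2.79], [-1.13, 4.28], [0.06, 2.93], [-2.69, 2.69]. Speed limits (rad/s): [2.22, 2.22, 2.79, 3.14, 3.14, 3.14].

INTERFACE

Orientations are given as [roll, pitch, yaw] about the fixed x, y, z axes, in that order (R = Rz(yaw) Ry(pitch) Rx(roll)).
In Python, from cell import env gives the robot as it stands.
- The arm moves only by the tool jog_arm, never from a script. Its argument "motion" is a list of rows, each a list of 7 numbers: the turn, a rotation vector about the tool's x, y, z in degrees, then the shift along the tool's x, y, z in mm, then the finger opening in mm, from 0 to 95.1. In form: [[wx, wy, wz, x, y, z, hand], ...]. A call has 1 to 10 rows; each row shifts and turns the commanded pose from where the row before left it, along the tool's axes as they then stand; what a row does not reach is not made up. A row lasts 1/8 s, in which the tool goes at most 62.5 mm and 10.7 degrees, less where a joint would pass 70% of its speed; a pose out of reach is approached as far as the arm can. A call is refused whole if a number of a shift passes 62.5 or a number of a turn 10.7, either way. A call with a gripper value outside its range is refused whole. The fingers move at their own pace and stop on an object; the grip force is fixed at half the most. Time passes only in rows, so rows that do not move let the fingers close. It gives the time, the measured TCP pose, the force, the opening and the grip force at its end, in the units of the state.
- env.state(): the state, without advancing time (a new reading comes with each control period).
- env.read_camera(name): name is "side" or "top"; returns a dict with "color" (400x640x3 uint8, red, green, blue), "z_map" (400x640 float32, mm along the optical axis (not along the pixel's ray), 0 where there is no reading), "camera_matrix" (3x3 intrinsics, pixels), "world_to_cam" (4x4, takes a point from world to camera coordinates). Camera axes: x right, y up, looking along -z (the intrinsics and any distortion apply to the point x, -y, -z); pixel columns grow to the right and rows downward; lengths in mm; the calibration is good to about 2 mm. A picture is of the moment at which its call begins.
- env.job_done(): hands the job in; it is judged then, once.
Trained networks look in the newest picture that a camera, given by its name, has taken for a name from the list of things; names that differ only in an ending like _2 or _b are one class to them, and where a whole thing is asked for, a point or a joint stands for the part that bears it (a point fixed in the world has none). Each returns a list of dicts, best first, with "score" (0 to 1); they miss things now and then, are a little off and sometimes report something else, mostly with a low value. They report only what shows in the picture. A call takes as long as a camera call. They do not tell look-alikes from the thing itself.
- env.recognise(camera, thing): "location" ([column, row] in pixels, amid what is visible of it).
The state is a dict: "t": time; "joints": joint angles; "qvel": joint speeds; "tau": joint torques, N m; "eef_pos": TCP position; "tcp_rot": TCP orientation; "ft_force": force on the tool from outside, world axes, zero at the start; "moment": the same for the moment, N m; "opening": opening from 0.0 (shut) to 1.0 (fully open); "grip_force": force on a finger pad.
Only numpy, scipy, OpenCV 4.12 (cv2) and the standard library are available. Lean on these libraries where they do the work, as an engineer would, in place of code of your own. Each camera call takes 0.05 s, during which the arm holds its last target. There are 200 camera calls.

TASK

Pull the tall hard drive out of the two-bay dock on the desk. It sits tight and the dock is not fastened down, so a straight pull would only pick the dock up with it: take the drive near its top with a gentle grip and rock it from side to side, along its wide direction, letting it climb a little with each swing until it lets go, while the dock stays standing in its place on the desk. Lift it out and finish holding it still and upright a few centimetres above its bay, and leave the shorter drive seated and the things around the dock where they are.

Things in the scene. Friction and masses are not known exactly. Their poses are not given: they have to be found in the camera images.
- drive: The tall drive: bare 3.5-inch hard drive, a metal block 26 mm thick (its x), 101.6 mm wide (y), 147 mm tall (z), 0.5 to 0.7 kg, standing in the front or the rear bay of the dock. Origin: centre of its bottom face. Seated, its lowest 40 mm are in the bay and 107 mm stand out. Thin casing: gripping with 20 to 60 N is gentle, over 75 N spoils it.
- drive_top (a point): Centre of the tall drive's top face, 147 mm above its bottom.
- dock: Two-bay dock: black box 150 mm deep (x), 190 mm wide (y), 52 mm high, 1.3 kg, standing loose on the desk. Origin: centre of its underside; its front faces its own -x. Two open wells for drives, one behind the other, 40 mm apart, long side along y. Pulling up with more than about 11 N beyond the weight of the drive starts to lift or tip it.
- bay_front (a point): Centre of the front bay's floor, 20 mm before the dock's middle, 12 mm above the desk. A bay is 40 mm deep, with 2 mm of play at each end of a drive (in y). Two spring clips, 40 mm left and right of the middle and 16 mm above the floor, press the drive on the rear wall; each holds its end with about 8.5 N of friction, together more than the dock weighs.
- bay_rear (a point): The same of the rear bay, 20 mm behind the dock's middle. One end of a drive can be raised without lifting the dock: lean the drive up to about 0.07 rad over the lower corner of its other end. Clip friction keeps that end up while the drive is swung back over it, raising the first end. An end is free 18 mm above the floor; with one end free the drive lifts out.
- short_drive: The shorter drive in the other bay: same 26 x 101.6 mm foot but 100 mm tall (top 112 mm above the desk), black frame with metal inset, 0.2 kg, held by clips too; it stays seated. Origin: centre of its bottom face.
- screwdriver: small screwdriver with a plastic handle, 170 mm long, lying on the desk just in front of the dock; bystander
- small_drive: flat black 2.5-inch drive, 70 x 100 x 9.5 mm, lying on the desk to the dock's left; bystander
- drive_case: open grey plastic storage case, 180 x 130 x 42 mm, on the desk to the dock's right; bystander
- mug: white mug, 82 mm across, 95 mm high; bystander
- paperweight: turned brass paperweight, 72 mm across, 64 mm high; bystander
Mind the look-alikes: they are no part of the job. What is shaped like the drive but yellow is not meant. What is shaped like the short_drive but blue is not meant.

How it is judged (in metres and radians):
On the way, in this order (a step that is already met when the one before it is completed fails the run):
1. the tall drive, still low in its bay, is leaned over to one side (its top more than 6 mm off the bay's middle) ((y of drive_top in the frame of dock above 0.006 m or y of drive_top in the frame of dock below -0.006 m) and z of drive in the frame of dock below 0.032 m), for 0.05 s.
2. it is leaning again (top more than 5 mm off) and has climbed: its bottom centre 8 to 34 mm above the bay's floor ((y of drive_top in the frame of dock above 0.005 m or y of drive_top in the frame of dock below -0.005 m) and z of drive in the frame of dock between 0.02 and 0.046 m), for 0.15 s.
3. it is out of the bay (z of drive in the frame of dock above 0.056 m), for 0.1 s.
At the end, for the whole second after the job is handed in: The gripper holds the tall drive still, upright within 0.15 rad, over the dock (within 80 mm), its bottom 5 to 70 mm above the rim, touching nothing else; the dock stands within 20 mm of its place, the short drive seated within 6 mm, bystanders within 30 mm (z of drive in the frame of dock between 0.057 and 0.122 m and horizontal distance between drive and dock below 0.08 m and angle between drive's own z axis and vertical below 0.15 rad and linear speed of drive below 0.03 m/s and contact force between drive and the fingers above 2 N and contact force between drive and dock below 0.1 N and contact force between drive and short_drive below 0.1 N and height (world z) of dock below 0.006 m and angle between dock's own z axis and vertical below 0.05 rad and distance of dock from where it was at the start of the episode below 0.02 m and z of short_drive in the frame of dock below 0.018 m and distance of each of screwdriver, small_drive, drive_case, mug, paperweight from where it was at the start of the episode below 0.03 m); the arm keeps its last pose, push and grip.
It fails at once if the dock is lifted or tipped with the drive (12 mm or 0.15 rad), or shoved more than 35 mm (height (world z) of dock above 0.012 m or angle between dock's own z axis and vertical above 0.15 rad or distance of dock from where it was at the start of the episode above 0.035 m).
It fails at once if the tall drive is squeezed or struck with more than 75 N a pad (150 N over both) (contact force between drive and the fingers above 150 N).
It fails at once if the short drive is pulled up 10 mm or more (z of short_drive in the frame of dock above 0.022 m).
It fails at once if a bystander is knocked 50 mm or more from its place (distance of any of screwdriver, small_drive, drive_case, mug, paperweight from where it was at the start of the episode above 0.05 m).
It also fails if it takes over 48 s, if anything falls off the work surface, if the arm or the gripper's body presses on something with over 40 N, if the wrist force passes 120 N, or if a joint passes its speed limit or range.

## Working session

There is one attempt and no reset: what is moved stays moved. The work goes in short steps, Python scripts to look and compute and a tool call to move; the robot and the scene stay as the last step left them, time stands still between calls to the robot, and variables do not carry over. Pictures are saved under pics/ and viewed, at most 10 in all, crops included, and the job is handed in when it is done.

Besides the shell and the picture viewer there is one more tool, called after "Emit:" by a JSON object that holds its "method" and its "body", one argument or row to a line. jog_arm: Moves the arm, as the interface text tells. Its arguments: {"type":"object","properties":{"motion":{"type":"array"}},"required":["motion"]}

```bash
mkdir -p pics
cat > h.py <<'E'
import numpy as np, cv2
from cell import env
def cloud(c):
    K=c["camera_matrix"];z=c["z_map"];v,u=np.mgrid[:400,:640]
    p=np.stack([(u-K[0,2])/K[0,0]*z,-(v-K[1,2])/K[1,1]*z,-z,np.ones_like(z)],-1)
    return (p@np.linalg.inv(c["world_to_cam"]).T)[...,:3]
def save(n,im): cv2.imwrite("pics/"+n,im[...,::-1])
E
python3 - <<'E'
from h import *
s=env.state();print({k:np.round(v,3).tolist() for k,v in s.items()})
ims=[]
for n in("side","top"):
    c=env.read_camera(n);P=cloud(c);ims.append(c["color"])
    np.savez(n+".npz",P=P,**c)
    for t in("drive","drive_top","dock","short_drive","screwdriver","small_drive","drive_case","mug","paperweight"):
        for r in env.recognise(n,t)[:3]:
            u,v=map(int,r["location"]);print(n,t,round(r["score"],2),u,v,P[min(v,399),min(u,639)].round())
save("a.png",cv2.resize(ims[0],None,fx=1.2,fy=1.2));save("b.png",cv2.resize(ims[1],None,fx=1.2,fy=1.2))
E
```

```text
{'t': 0.0, 'joints': [-1.384, 0.492, 1.56, 0.0, 1.092, -0.106], 'qvel': [-0.001, -0.001, 0.001, 0.002, -0.002, -0.0], 'tau': [0.001, -61.263, -25.819, 0.069, 0.048, -0.0], 'eef_pos': [180.368, -598.216, 291.657], 'tcp_rot': [-3.14, -0.0, 0.293], 'ft_force': [0.225, 0.047, -0.425], 'moment': [0.024, 0.001, 0.017], 'grip_force': 0.0, 'opening': 1.0}
side drive 0.89 350 183 [730.  53. 106.]
side drive 0.6 299 214 [572. -90. 158.]
side drive 0.38 291 248 [550. -96.  51.]
side drive_top 0.73 351 182 [734.  57. 105.]
side drive_top 0.61 298 215 [569. -95. 161.]
side dock 0.73 282 226 [533. -75. 110.]
side dock 0.61 295 247 [560. -94.  50.]
side short_drive 0.87 252 176 [478. 140.  95.]
side short_drive 0.73 283 229 [535. -76. 100.]
side screwdriver 0.76 237 242 [420. -29.  23.]
side screwdriver 0.45 293 245 [556. -88.  52.]
side small_drive 0.64 291 248 [550. -96.  51.]
side small_drive 0.45 313 197 [644. 120.   8.]
side drive_case 0.7 275 299 [ 496. -207.   14.]
side mug 0.75 230 137 [425. 351.  86.]
side paperweight 0.97 255 379 [ 438. -388.   32.]
top drive 0.82 323 207 [573. -35. 163.]
top drive 0.57 276 141 [748.  88. 149.]
top drive_top 0.95 321 207 [575. -30. 152.]
top drive_top 0.95 277 143 [742.  85. 152.]
top drive_top 0.53 321 266 [423. -35.  26.]
top dock 0.78 320 215 [558. -29. 113.]
top short_drive 0.89 317 217 [553. -21. 108.]
top short_drive 0.77 243 244 [480. 174. 103.]
top short_drive 0.43 319 212 [572. -28.  55.]
top screwdriver 0.72 323 264 [428. -40.  28.]
top small_drive 0.64 272 196 [621. 108.  11.]
top drive_case 0.71 378 239 [ 500. -197.   16.]
top mug 0.38 381 239 [ 500. -206.   13.]
top paperweight 0.64 438 259 [ 444. -362.   32.]
```

View pics/a.png

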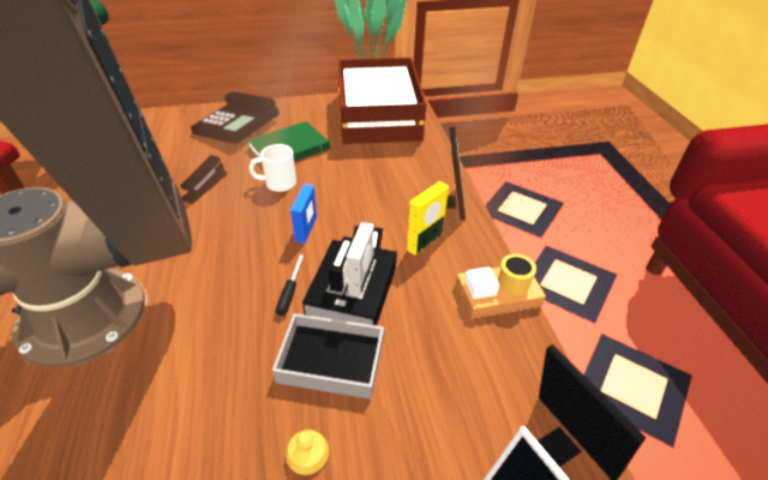

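View pics/b.png

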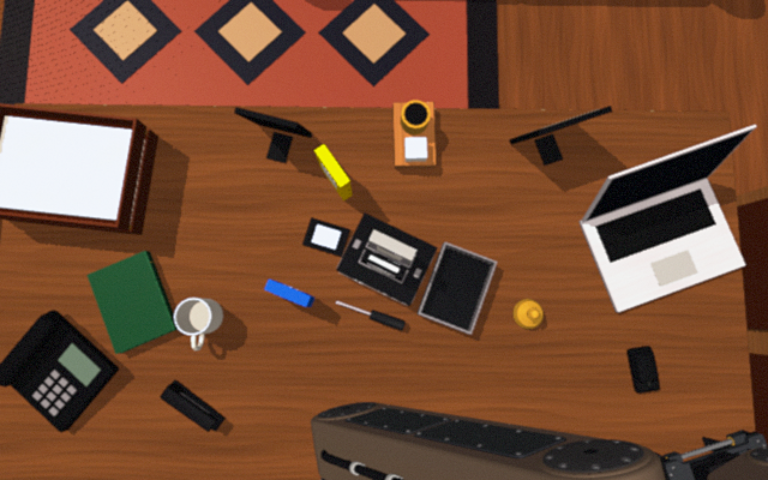

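Run:
```python
from h import *
for n in("top","side"):
    d=np.load(n+".npz");P=d["P"];x,y,z=P[...,0],P[...,1],P[...,2]
    reg=(d["z_map"]>0)&(x>430)&(x<680)&(y>-160)&(y<80)
    for nm,lo,hi in(("tall",152,172),("short",104,119),("dock",45,58)):
        m=reg&(z>lo)&(z<hi);q=P[m]
        r=cv2.minAreaRect(q[:,:2].astype(np.float32));print(n,nm,m.sum(),q.mean(0).round(1),np.median(q,0).round(1),np.round(r[0],1),np.round(r[1],1),round(r[2],1),d["color"][m].mean(0).round())
d=np.load("top.npz")
save("c.png",cv2.resize(d["color"][110:290,210:410],(800,600*180*4//(200*3)),interpolation=cv2.INTER_CUBIC)[:600])
```

```text
top tall 413 [581.5 -44.5 159.3] [581.5 -45.4 159.4] [581.9 -44.5] [101.6  26.3] 65.1 [211. 204. 195.]
top short 417 [546.8 -28.5 112.1] [547.  -29.  112.3] [552.  -30.4] [101.   40.9] 64.4 [103. 103. 103.]
top dock 2619 [558.8 -35.7  52.2] [553.4 -35.6  52.3] [552.8 -53.6] [232.  155.5] 64.2 [40. 38. 39.]
side tall 360 [581.1 -48.4 157.7] [581.  -49.1 157.8] [581.5 -45.8] [103.6  26.7] 64.8 [251. 250. 247.]
side short 414 [550.4 -41.7 111. ] [548.7 -43.8 111.1] [564.4 -36.6] [104.1  67.5] 64.5 [160. 154. 149.]
side dock 2207 [559.1 -62.2  51. ] [553.4 -74.2  51. ] [563.2 -35.3] [193.7 150.9] 64.8 [54. 51. 48.]
```

The top pictures show three candidates. The tall silver drive is at (323,207) in the top view (about (388,248) in the enlarged one), in the dock's rear bay. The yellow look-alike is at (277,142), standing free, and the blue short look-alike is at (243,244). The silver one fits, because it stands in the dock with its top at z≈159. I'll confirm this in the crop while moving over.

View pics/c.png

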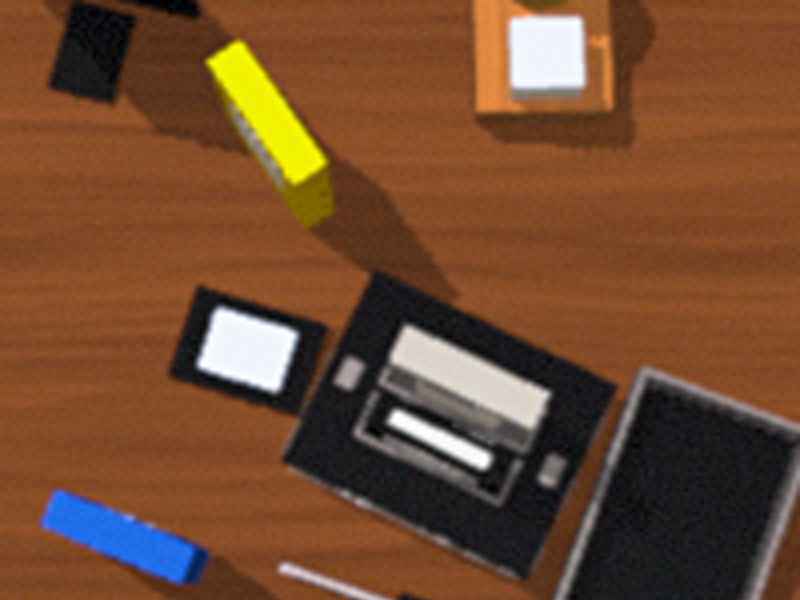

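Emit:
{"method": "jog_arm", "body": {
  "motion": [
    [0,0,0,40,-30,0,95],
    [0,0,0,40,-30,0,95],
    [0,0,0,40,-30,0,95],
    [0,0,0,40,-30,0,95],
    [0,0,0,40,-30,0,95],
    [0,0,0,40,-30,0,95],
    [0,0,0,40,-30,0,95],
    [0,0,0,40,-30,0,95],
    [0,0,0,40,-30,0,95],
    [0,0,0,40,-30,0,95]
  ]
}}

```text
t: 2.25
eef_pos: [477.7, -194.3, 292.4]
tcp_rot: [3.141, -0.0, 0.293]
ft_force: [0.2, -0.3, 0.3]
opening: 0.998
grip_force: 0.0
```

The crop shows the silver tall drive in the rear bay at crop (470,375), with the short drive and its white inset in front at (440,440). The yellow and blue ones stand apart. I'll go on above it and turn the hand to yaw 65°.

Emit:
{"method": "jog_arm", "body": {
  "motion": [
    [0,0,0,47.6,-37.6,0,80],
    [0,0,0,47.6,-37.6,0,80],
    [0,0,0,47.6,-37.6,0,80],
    [0,0,-9.65,0,0,0,80],
    [0,0,-9.65,0,0,0,80],
    [0,0,-9.65,0,0,0,80],
    [0,0,-9.65,0,0,0,80],
    [0,0,-9.65,0,0,0,80],
    [0,0,0,0,0,25,70],
    [0,0,0,0,0,0,70]
  ]
}}

```text
t: 3.5
eef_pos: [580.5, -46.4, 266.1]
tcp_rot: [-3.139, 0.001, 1.135]
ft_force: [0.0, -0.1, 0.5]
opening: 0.743
grip_force: 0.0
```

```bash
cat > m.py <<'E'
from h import *
def meas(n):
    c=env.read_camera(n);P=cloud(c);x,y,z=P[...,0],P[...,1],P[...,2];col=c["color"].astype(int)
    reg=(c["z_map"]>0)&(x>430)&(x<690)&(y>-160)&(y<80)
    a=np.radians(65);ex=np.array([np.sin(a),-np.cos(a)]);ey=np.array([np.cos(a),np.sin(a)])
    for nm,lo,hi in(("tall",135,230),("dock",44,60)):
        m=reg&(z>lo)&(z<hi)&(((col.min(-1)>140)) if nm=="tall" else True)
        q=P[m]
        if len(q)<20: print(n,nm,len(q));continue
        L=np.c_[(q[:,:2]-[563.7,-36.5])@np.c_[ex,ey],q[:,2]]
        r=cv2.minAreaRect(q[:,:2].astype(np.float32))
        print(n,nm,len(q),"dockframe p1",np.percentile(L,1,0).round(1),"p99",np.percentile(L,99,0).round(1),"rect",np.round(r[0],1),np.round(r[1],1),round(r[2],1))
    return c
E
python3 - <<'E'
from m import *
t=meas("top");s=meas("side")
save("d.png",np.vstack([cv2.resize(i[130:290,210:410],(500,300)) if k==0 else cv2.resize(i[140:300,200:400],(500,300)) for k,i in enumerate((t["color"],s["color"]))]))
E
```

```text
top tall 0
top dock 249 dockframe p1 [-74.5  67.5  46.8] p99 [29.9 96.4 58.5] rect [582.3  56.4] [ 28.7 114.3] 78.4
side tall 485 dockframe p1 [  7.5 -51.6 135.9] p99 [ 34.1  50.3 161.1] rect [592.6 -50.5] [105.   49.6] 64.7
side dock 2269 dockframe p1 [-75.1 -95.2  45. ] p99 [74.3 92.5 57.4] rect [557.6 -47.5] [219.1 151.3] 64.9
```

View pics/d.png

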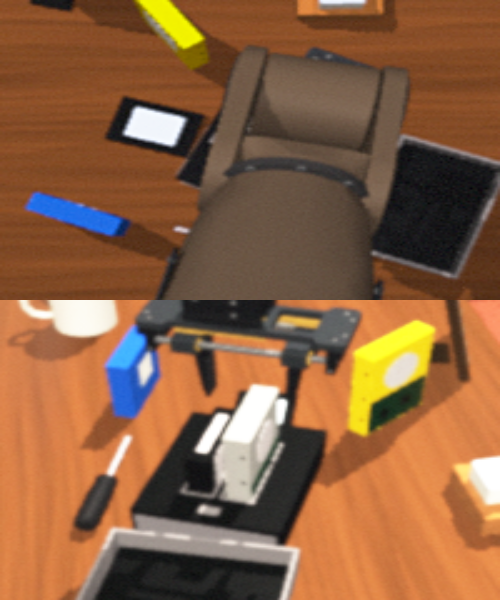

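The lower panel shows the fingers straddling the silver drive across its thin side. They clear the yellow drive. I'll go down and close.

Emit:
{"method": "jog_arm", "body": {
  "motion": [
    [0,0,0,1.8,0.6,20,70],
    [0,0,0,0,0,20,60],
    [0,0,0,0,0,15,50],
    [0,0,0,0,0,8,45],
    [0,0,0,0,0,0,34],
    [0,0,0,0,0,0,28],
    [0,0,0,0,0,0,22],
    [0,0,0,0,0,0,15],
    [0,0,0,0,0,0,15]
  ]
}}

```text
t: 4.72
eef_pos: [581.5, -44.8, 204.8]
tcp_rot: [-3.14, 0.0, 1.135]
ft_force: [-4.9, 3.2, 4.3]
opening: 0.271
grip_force: 30.0
```

Emit:
{"method": "jog_arm", "body": {
  "motion": [
    [0,0.57,0,-1.9,0,-0.5,15],
    [0,0.57,0,-1.9,0,-0.5,15],
    [0,0.57,0,-1.9,0,-0.5,15],
    [0,0.57,0,-1.9,0,-0.5,15],
    [0,0.57,0,-1.9,0,-0.5,15],
    [0,0.57,0,-1.9,0,-0.5,15],
    [0,0.57,0,-1.9,0,-0.5,15],
    [0,0,0,0,0,0,15]
  ]
}}

```text
t: 5.72
eef_pos: [576.1, -56.1, 207.3]
tcp_rot: [-3.139, -0.071, 1.134]
ft_force: [0.4, 10.4, -3.1]
opening: 0.271
grip_force: 30.0
```

```bash
cat >> m.py <<'E'
def fit(n,f=None):
    """lean from the drive's top edge & face: fit seen silver points in dock frame"""
    c=meas(n);P=cloud(c);col=c["color"].astype(int)
    a=np.radians(65);ex=np.array([np.sin(a),-np.cos(a)]);ey=np.array([np.cos(a),np.sin(a)])
    L=np.dstack([(P[...,:2]-[563.7,-36.5])@np.c_[ex,ey],P[...,2]])
    m=(c["z_map"]>0)&(np.abs(L[...,1])<80)&(L[...,0]>0)&(L[...,0]<40)&(L[...,2]>58)&(L[...,2]<235)&(col.min(-1)>110)
    q=L[m]
    # right end face: y vs z
    e=[(z,np.percentile(q[abs(q[:,2]-z)<5,1],4)) for z in range(70,200,10) if (abs(q[:,2]-z)<5).sum()>8]
    e=np.array(e);print("end face y(z)",e.round(1).tolist())
    t=[(y,np.percentile(q[abs(q[:,1]-y)<6,2],97)) for y in range(-54,60,12) if (abs(q[:,1]-y)<6).sum()>8]
    print("top z(y)",np.round(t,1).tolist())
    if f: save(f,cv2.resize(c["color"][120:300,200:400],(667,600)))
    s=env.state();p=s["eef_pos"];d=np.array(p[:2])-[563.7,-36.5]
    print("tcp dock",(d@ex).round(1),(d@ey).round(1),round(p[2],1),np.round(s["tcp_rot"],3),"F",np.round(s["ft_force"],1),"M",np.round(s["moment"],2),s["t"])
E
python3 -c "
from m import *
fit('side','e.png')"
```

```text
side tall 443 dockframe p1 [-36.3 -59.6 135.6] p99 [ 83.8  30.5 226.7] rect [580.1 -70.1] [ 98.2 126.1] 42.9
side dock 2251 dockframe p1 [-74.6 -95.1  45. ] p99 [74.2 92.7 57.6] rect [562.8 -36.6] [196.4 151. ] 64.7
end face y(z) [[70.0, -55.5], [80.0, -55.4], [90.0, -55.5], [100.0, -56.5], [110.0, -56.9], [120.0, -57.5], [130.0, -58.8], [140.0, -59.0], [150.0, -59.5], [160.0, -57.3]]
top z(y) [[-54.0, 158.6], [-42.0, 225.0], [-30.0, 195.1], [-18.0, 163.5], [-6.0, 164.8], [6.0, 163.1], [18.0, 146.1], [30.0, 165.1], [42.0, 148.0]]
tcp dock 19.5 -12.5 207.2 [-3.139 -0.071  1.134] F [-1.1 11.  -2.8] M [ 1.5   0.23 -0.17] 5.775
```

View pics/e.png

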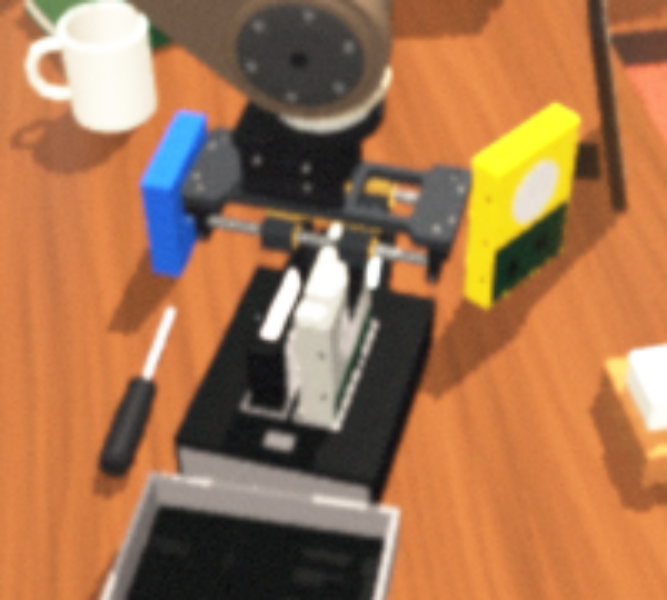

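The drive leans toward the dock's −y side and the dock hasn't moved. Now I'll swing it back over the raised +y end.

Emit:
{"method": "jog_arm", "body": {
  "motion": [
    [0,-0.86,0,2.9,0,-0.7,15],
    [0,-0.86,0,2.9,0,-0.7,15],
    [0,-0.86,0,2.9,0,-0.7,15],
    [0,-0.86,0,2.9,0,-0.7,15],
    [0,-0.86,0,2.9,0,-0.7,15],
    [0,-0.86,0,2.9,0,-0.7,15],
    [0,-0.86,0,2.9,0,-0.7,15],
    [0,-0.86,0,2.9,0,-0.7,15],
    [0,-0.86,0,2.9,0,-0.7,15],
    [0,0,0,0,0,0,15]
  ]
}}

```text
t: 7.02
eef_pos: [587.8, -33.5, 214.2]
tcp_rot: [3.141, 0.066, 1.135]
ft_force: [-1.3, -0.2, -11.9]
opening: 0.272
grip_force: 30.0
```

```bash
python3 -c "
from m import *
fit('side','f.png')"
```

```text
side tall 434 dockframe p1 [  8.5 -43.6 136.1] p99 [ 67.6  44.8 229.1] rect [598.7 -50.1] [97.  67.9] 58.3
side dock 2265 dockframe p1 [-72.9 -94.   44.9] p99 [75.8 94.1 58.3] rect [560.8 -44.9] [215.8 150.8] 65.1
end face y(z) [[70.0, -48.3], [80.0, -48.2], [90.0, -47.2], [100.0, -45.9], [110.0, -45.7], [120.0, -44.8], [130.0, -44.4], [140.0, -43.7], [150.0, -43.0], [160.0, -41.9], [170.0, -40.0]]
top z(y) [[-54.0, 83.5], [-42.0, 170.7], [-30.0, 172.1], [-18.0, 233.1], [-6.0, 231.9], [6.0, 172.0], [18.0, 169.4], [30.0, 168.7], [42.0, 166.8], [54.0, 164.3]]
tcp dock 20.6 12.9 214.3 [3.141 0.065 1.135] F [ -0.6   0.  -10.9] M [-0.29  0.36  0.05] 7.075
```

View pics/f.png

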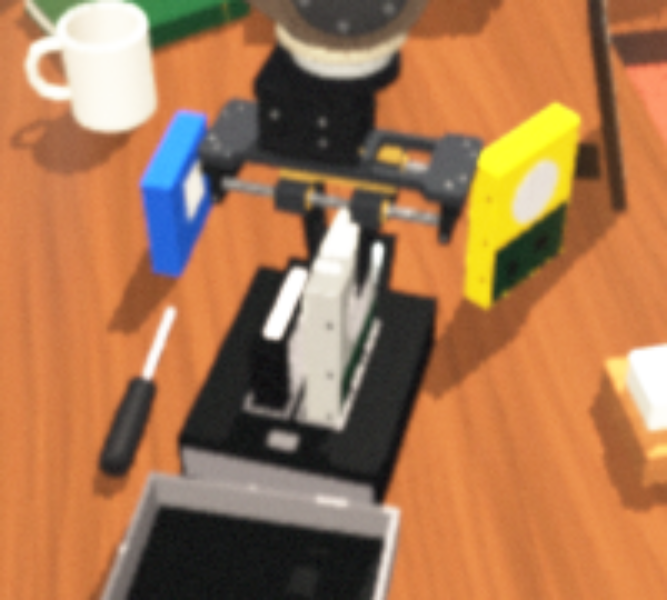

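The drive now leans to the +y side and has climbed about 10 mm, with the dock still standing. Next is the third swing, back over the −y end.

Emit:
{"method": "jog_arm", "body": {
  "motion": [
    [0,0.86,0,-2.9,0,-0.7,15],
    [0,0.86,0,-2.9,0,-0.7,15],
    [0,0.86,0,-2.9,0,-0.7,15],
    [0,0.86,0,-2.9,0,-0.7,15],
    [0,0.86,0,-2.9,0,-0.7,15],
    [0,0.86,0,-2.9,0,-0.7,15],
    [0,0.86,0,-2.9,0,-0.7,15],
    [0,0.86,0,-2.9,0,-0.7,15],
    [0,0.86,0,-2.9,0,-0.7,15],
    [0,0,0,0,0,0,15]
  ]
}}

```text
t: 8.32
eef_pos: [576.7, -57.4, 220.8]
tcp_rot: [3.141, -0.07, 1.134]
ft_force: [1.7, 3.4, -8.8]
opening: 0.272
grip_force: 30.0
```

```bash
python3 -c "
from m import *
fit('side','g.png')"
```

```text
side tall 443 dockframe p1 [  5.4 -60.4 135.6] p99 [ 50.1  36.1 227.5] rect [583.8 -56.1] [101.9  52.6] 75.7
side dock 2235 dockframe p1 [-73.  -94.7  44.8] p99 [75.9 93.2 57.3] rect [554.5 -52.8] [233.1 155.8] 64.8
end face y(z) [[70.0, -54.8], [80.0, -55.1], [90.0, -54.5], [100.0, -56.5], [110.0, -57.6], [120.0, -57.7], [130.0, -58.5], [140.0, -58.6], [150.0, -59.3], [160.0, -60.1], [170.0, -59.7], [180.0, -21.4]]
top z(y) [[-54.0, 172.2], [-42.0, 234.7], [-30.0, 174.9], [-18.0, 183.0], [-6.0, 177.2], [6.0, 177.1], [18.0, 159.1], [30.0, 178.4], [42.0, 176.1]]
tcp dock 20.6 -13.4 220.8 [ 3.141 -0.07   1.135] F [ 0.3  3.5 -8.4] M [ 0.76 -0.56 -0.01] 8.375
```

View pics/g.png

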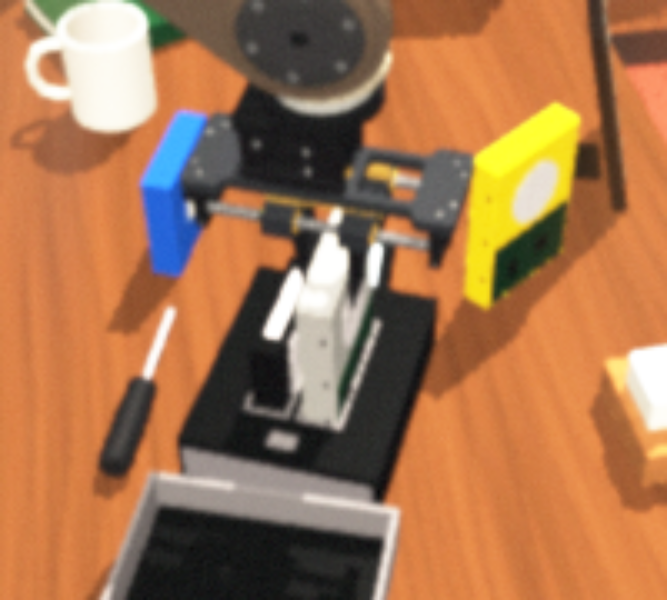

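The drive has climbed about 16 mm and the dock is fine. I'll add one more swing to be sure both ends clear their clips.

Emit:
{"method": "jog_arm", "body": {
  "motion": [
    [0,-0.86,0,2.9,0,-0.7,15],
    [0,-0.86,0,2.9,0,-0.7,15],
    [0,-0.86,0,2.9,0,-0.7,15],
    [0,-0.86,0,2.9,0,-0.7,15],
    [0,-0.86,0,2.9,0,-0.7,15],
    [0,-0.86,0,2.9,0,-0.7,15],
    [0,-0.86,0,2.9,0,-0.7,15],
    [0,-0.86,0,2.9,0,-0.7,15],
    [0,-0.86,0,2.9,0,-0.7,15],
    [0,0,0,0,0,0,15]
  ]
}}

```text
t: 9.62
eef_pos: [587.7, -33.4, 226.9]
tcp_rot: [3.141, 0.066, 1.135]
ft_force: [-0.4, -0.1, -6.8]
opening: 0.272
grip_force: 30.0
```

```bash
python3 -c "
from m import *
fit('side')"
```

```text
side tall 482 dockframe p1 [  8.3 -43.9 136.1] p99 [ 36.8  46.5 185.8] rect [586.5 -42.8] [99.  37.5] 59.4
side dock 2269 dockframe p1 [-73.1 -94.8  45. ] p99 [76.  93.1 58.1] rect [554.3 -54.2] [235.3 155.1] 65.0
end face y(z) [[70.0, -48.9], [80.0, -47.5], [90.0, -48.2], [100.0, -46.8], [110.0, -46.1], [120.0, -45.0], [130.0, -44.0], [140.0, -43.3], [150.0, -43.9], [160.0, -43.7], [170.0, -42.3], [180.0, -40.3]]
top z(y) [[-54.0, 87.7], [-42.0, 181.9], [-30.0, 184.6], [-18.0, 183.7], [-6.0, 186.6], [6.0, 198.4], [18.0, 181.6], [30.0, 179.8], [42.0, 179.0], [54.0, 177.5]]
tcp dock 20.5 12.8 226.8 [3.142 0.065 1.135] F [-0.1 -0.5 -6.2] M [ 0.08 -0.14 -0.01] 9.675
```

The force is now only the drive's own weight, so it is free. I'll set it upright and lift.

Emit:
{"method": "jog_arm", "body": {
  "motion": [
    [0,0.76,0,-2.5,0,-1,15],
    [0,0.76,0,-2.5,0,-1,15],
    [0,0.76,0,-2.5,0,-1,15],
    [0,0.76,0,-2.5,0,-1,15],
    [0,0.76,0,-2.5,0,-1,15],
    [0,0,0,0,0,-3,15],
    [0,0,0,0,0,-3,15],
    [0,0,0,0,0,-3,15],
    [0,0,0,0,0,-3,15],
    [0,0,0,0,0,0,15]
  ]
}}

```text
t: 10.92
eef_pos: [582.5, -44.8, 244.6]
tcp_rot: [3.141, -0.001, 1.135]
ft_force: [0.9, 0.5, -6.8]
opening: 0.273
grip_force: 30.0
```

Emit:
{"method": "jog_arm", "body": {
  "motion": [
    [0,0,0,0,0,-4,15],
    [0,0,0,0,0,-5,15],
    [0,0,0,0,0,-5,15],
    [0,0,0,0,0,-5,15],
    [0,0,0,0,0,-5,15],
    [0,0,0,0,0,-5,15],
    [0,0,0,0,0,-4,15],
    [0,0,0,0,0,-2,15],
    [0,0,0,0,0,0,15],
    [0,0,0,0,0,0,15]
  ]
}}

```text
t: 12.18
eef_pos: [582.3, -44.9, 279.1]
tcp_rot: [-3.141, -0.001, 1.135]
ft_force: [0.8, 0.2, -6.2]
opening: 0.273
grip_force: 30.0
```

```bash
python3 -c "
from m import *
fit('side','i.png')"
```

```text
side tall 518 dockframe p1 [  9.1 -51.5 136.7] p99 [ 35.8  43.5 229.3] rect [580.6 -48.3] [96.8 34.2] 67.4
side dock 2259 dockframe p1 [-73.2 -94.3  44.7] p99 [76.  93.6 55.2] rect [554.8 -49.3] [228.  158.3] 64.9
end face y(z) [[90.0, -50.5], [100.0, -50.1], [110.0, -50.4], [120.0, -50.9], [130.0, -50.8], [140.0, -51.0], [150.0, -50.0], [160.0, -50.7], [170.0, -50.7], [180.0, -51.0], [190.0, -51.2]]
top z(y) [[-54.0, 230.9], [-42.0, 233.2], [-30.0, 233.7], [-18.0, 234.0], [-6.0, 234.0], [6.0, 233.7], [18.0, 234.0], [30.0, 232.9], [42.0, 232.1]]
tcp dock 20.4 0.3 279.1 [-3.141e+00 -1.000e-03  1.135e+00] F [-0.1  1.4 -7.3] M [-0.01 -0.05  0.04] 12.225
```

View pics/i.png

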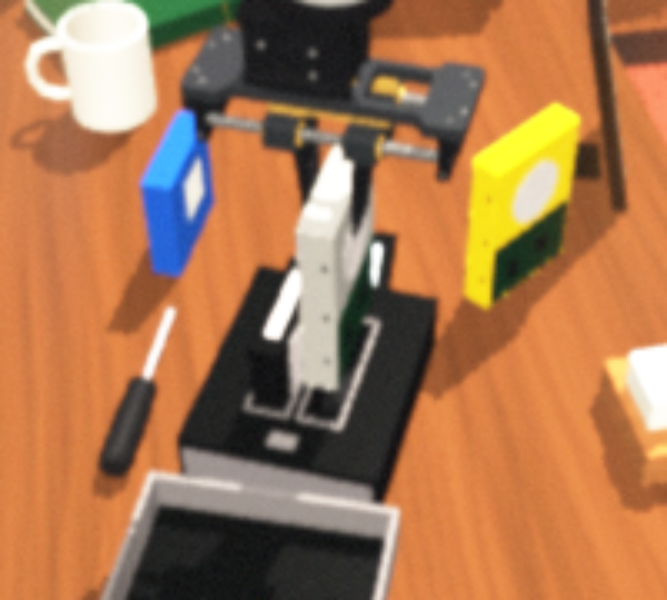

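The drive hangs upright above the open rear bay at about (320,300) in the crop. Its bottom is at about 86 mm, the short drive is seated, and nothing else has moved. I'm handing it in.

```bash
python3 -c "
from cell import env
print(env.job_done())"
```

```text
the job is handed in; nothing more can be done
None
```

I rocked the tall drive free in four swings and handed the job in at about 12 s (limit 48 s). At the last look, the arm held the drive upright about 34 mm above the dock's rim. The dock was within about 2 mm of its place and the short drive was still seated; the hand-in returned no verdict.

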